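# Empty the stir-bar rinsing shaker

## Task

The rinsed stir bars are still in the glass shaker on its tipping stand. Unscrew the perforated steel cap from the shaker, lift it off and set it down gently, holes up and flat, on the bench top beside the stand; then swing the red crank over to tip the shaker, so that both stir bars pour out of the wide mouth into the catch tray.

Things in the scene. Friction and masses are not known exactly. Their poses are not given: they have to be found in the camera images.
- stand: Fixed tipping stand. Origin on the bench (z 0) below the upright glass shaker's axis; x away from robot, y left. Grey base 8 mm thick, x -38..48, y -67..138 mm. Steel catch tray, outside x -30..30, y -53..137, rim 42 mm above bench. Upright at x 32..40, top 117 mm high. Bench to its right is clear (y -70..-300, x -80..20 mm). Tanks 0.2 m+ tall from x 0.58 m on: best close the fingers along y.
- shaker (a joint): Tipping angle of the glass shaker (jar 44 mm across, 38 inside, 90 tall, rim 150 mm above bench when upright). 0 = mouth up (always at the start), grows to a stop at 2.27 as it tips left over the tray. Axis along the stand's x through its y = 0, 105 mm above the bench; stiff (0.3 N m, 4 to 5 N at the pin), stays where left. Beyond 1.7 the bars roll out.
- pin (a point): Middle of the crank's red grip pin, 12 mm thick, 40 mm long, lying along the stand's x at stand x -56 mm, on the robot's side. It moves with the shaker on a circle of 70 mm radius about the tipping axis: at the start 65 degrees right of straight up (135 mm above the bench), then over the top to 65 degrees left at the stop. Round: it can turn between the fingers.
- cap: Perforated steel shaker cap: round, 64 mm across, 18 high, dark holes, red mark on its +x. Origin: centre of underside, 136 mm above bench when on. Bayonet, 1 mm play. Locked: its x is 0 to 8 deg anticlockwise (from above) of the stand's x; at 45 to 69 deg (stop at 72) it lifts straight off, free after 15 mm. The fingers have 19 mm free below its underside. A white cap without holes is a spare.
- bar_1: One of two white stir bars, a rod with round ends 24 mm long and 9 mm thick, 10 g; origin at its centre, x along it. At the start on the shaker's floor.
- bar_2: The other stir bar, the same in every way.
There are look-alikes about, which are no part of the job. What is shaped like the cap but orange is not meant.

How it is judged (in metres and radians):
On the way:
1. the perforated cap lies flat, holes up, on the bench top (height (world z) of cap between -0.01 and 0.005 m and angle between cap's own z axis and vertical below 0.17 rad), for 0.2 s.
At the end, for the whole second after the job is handed in: Both stir bars lie inside the catch tray, below its rim, and the perforated cap lies flat (within 10 degrees), holes up, at rest on the bench top, not on the stand. The shaker may stay tipped or be swung back (all of step 1 and linear speed of cap below 0.05 m/s and z of bar_1 in the frame of stand between 0.009 and 0.04 m and x of bar_1 in the frame of stand between -0.03 and 0.03 m and y of bar_1 in the frame of stand between -0.053 and 0.137 m and z of bar_2 in the frame of stand between 0.009 and 0.04 m and x of bar_2 in the frame of stand between -0.03 and 0.03 m and y of bar_2 in the frame of stand between -0.053 and 0.137 m); the robot touches nothing.
It fails at once if the cap is let fall (from more than about 30 mm) instead of being set down (linear speed of cap above 0.8 m/s and contact force between cap and the fingers below 0.1 N).
It also fails if it takes over 62 s, if anything falls off the work surface, if the arm or the gripper's body presses on something with over 40 N, if the wrist force passes 120 N, or if a joint passes its speed limit or range.

## Robot

A 6-joint arm with a two-finger parallel gripper is mounted at the origin on a cart in front of the work surface, level with it; the furniture and walls round the work are solid. World frame = base frame: x ahead of the robot, y to its left, z up, the work surface at z = 0. Lengths are in mm, angles in rad, forces in N, time in s.
With the tool pointing down it reaches from about 275 to 750 mm from the base axis. Payload 10.2 kg.
Tool frame: the origin (TCP) lies between the finger pads; the fingertips stand 17 mm ahead of it and the grasp point (between the pads) lies 2 mm behind it; z points along the fingers, y is the line along which they close (so a half turn about z gives the same grasp; the last joint's range is limited). The gripper opens to 85 mm and grips with 20 to 120 N. Pads are 22 mm wide; open, the fingers measure 114 mm over their backs; the gripper's body (76 mm by 85 mm) begins 54 mm behind the grasp point. The pads swing forward as they close: fully open they stand 13 mm farther back than shut.
Start: joints at [1.119, 0.313, 1.498, -0, 1.331, -0.223], TCP at [119.087, 511.321, 248.294] pointing down, gripper open.
Joint ranges: [-2.94, 2.94], [-0.97, 2.17], [0.19, 2.56], [-1.23, 4.37], [0.02, 3.11], [-2.88, 2.88]. Speed limits (rad/s): [2.39, 2.39, 3.01, 3.14, 3.14, 3.14].

## Interface

Orientations are given as a unit quaternion [w, x, y, z].
In Python, from rig import * gives the robot as it stands.
- The arm moves only by the tool step_arm, never from a script. Its argument "commands" is text: rows parted by semicolons, each of 7 numbers parted by spaces: the opening, from 0 (shut) to 1 (fully open), then the shift along the tool's x, y, z in cm, then the turn, a rotation vector about the tool's x, y, z in rad. In form: hand x y z rx ry rz; .... A call has 1 to 20 rows; each row is the pose to reach, as a shift and turn from the pose commanded when the call began, along the tool's axes at that moment; what a row does not reach only later rows make up. A row lasts 1/12 s, in which the tool goes at most 41.7 mm and 7.16 degrees, less where a joint would pass 70% of its speed; a pose out of reach is approached as far as the arm can. A call with a gripper value outside its range is refused whole. The fingers move at their own pace and stop on an object; "newtons" is the grip in N (left out, the last holds). Time passes only in rows, so rows that repeat a pose let the fingers close. It gives the time, the measured TCP pose, the force, the opening and the grip force at its end, in the units of the state.
- sense(): the state, without advancing time (a new reading comes with each control period).
- capture(name): name is "scene" or "top"; returns the picture (384x512x3 uint8, red, green, blue); there is no depth.
- camera_model(name): a dict with "mtx" (3x3 intrinsics, pixels), "k1" (the pictures are not rectified: a ray, as slopes to the right and down, at radius r is drawn at 1 + k1 r^2 times it, then the intrinsics apply), "eye" and "rotation" of the camera in the world. Camera axes: x right, y down, z forward; pixel columns grow to the right and rows downward; lengths in mm; the calibration is good to about 2 mm. A picture is of the moment at which its call begins. camera_model takes no time and is no camera call.
- finish_job(): hands the job in; it is judged then, once.
Trained networks look in the newest picture that a camera, given by its name, has taken for a name from the list of things; names that differ only in an ending like _2 or _b are one class to them, and where a whole thing is asked for, a point or a joint stands for the part that bears it (a point fixed in the world has none). Each returns a list of dicts, best first, with "score" (0 to 1); they miss things now and then, are a little off and sometimes report something else, mostly with a low value. They report only what shows in the picture. A call takes as long as a camera call. They do not tell look-alikes from the thing itself.
- search_frame(camera, label): "rect" ([centre column, centre row, width, height] in pixels, round what is visible of it).
- trace(camera, label): "mask" (384x512 bool, what is visible of it) and "rect" ([centre column, centre row, width, height] in pixels, round what is visible of it).
- spot_point(camera, label): "xy" ([column, row] in pixels: a listed point, or the origin of a listed thing).
The state is a dict: "time_s": time; "joints": joint angles; "dq": joint speeds; "tau": joint torques, N m; "eef_pos": TCP position; "ee_rot": TCP orientation; "force": force on the tool from outside, world axes, zero at the start; "wrist_torque": the same for the moment, N m; "grip_width": opening from 0.0 (shut) to 1.0 (fully open); "grip_force": force on a finger pad.
Only numpy, scipy, OpenCV 4.12 (cv2) and the standard library are available. Lean on these libraries where they do the work, as an engineer would, in place of code of your own. Each camera call takes 0.05 s, during which the arm holds its last target. There are 200 camera calls.

## Working session

There is one attempt and no reset: what is moved stays moved. The work goes in short steps, Python scripts to look and compute and a tool call to move; the robot and the scene stay as the last step left them, time stands still between calls to the robot, and variables do not carry over. Pictures are saved under pics/ and viewed, at most 10 in all, crops included, and the job is handed in when it is done.

Besides the shell and the picture viewer there is one more tool, called after "Call:" by a JSON object that holds its "name" and its "arguments", one argument or row to a line. step_arm: Moves the arm, as the interface text tells. Its arguments: {"type":"object","properties":{"commands":{"type":"string"},"newtons":{"type":"number"}},"required":["commands"]}

```bash
mkdir -p pics; ls; cat > h.py <<'E'
from rig import *
import numpy as np, cv2
def ray(cam,uv):
    m=camera_model(cam);K=np.array(m["mtx"]);k=m["k1"]
    d=np.array([(uv[0]-K[0,2])/K[0,0],(uv[1]-K[1,2])/K[1,1]]);s=d.copy()
    for _ in range(30): s=d/(1+k*(s@s))
    return np.array(m["eye"],float),np.array(m["rotation"])@np.array([s[0],s[1],1])
def atz(cam,uv,z):
    e,r=ray(cam,uv);return e+r*(z-e[2])/r[2]
def proj(cam,p):
    m=camera_model(cam);c=np.array(m["rotation"]).T@(np.array(p,float)-np.array(m["eye"]));s=c[:2]/c[2]
    s=s*(1+m["k1"]*(s@s));K=np.array(m["mtx"]);return np.array([K[0,0]*s[0]+K[0,2],K[1,1]*s[1]+K[1,2]])
def tri(uv1,uv2):
    (a,r),(b,s)=ray("scene",uv1),ray("top",uv2);r=r/np.linalg.norm(r);s=s/np.linalg.norm(s)
    t=np.linalg.lstsq(np.c_[r,-s],b-a,rcond=None)[0];p,q=a+t[0]*r,b+t[1]*s
    return (p+q)/2,np.linalg.norm(p-q)
E
python3 - <<'E'
from h import *
a=capture("scene");b=capture("top")
cv2.imwrite("pics/a.png",cv2.cvtColor(a,cv2.COLOR_RGB2BGR))
cv2.imwrite("pics/b.png",cv2.cvtColor(b,cv2.COLOR_RGB2BGR))
for c in("scene","top"):
  print(c,camera_model(c))
  for l in("stand","cap","pin"):
    print(l,[(np.round(d["xy"]),round(d["score"],2)) for d in spot_point(c,l)])
  print([(np.round(d["rect"]),round(d["score"],2)) for d in search_frame(c,"cap")])
E
```

```text
pics
scene {'mtx': array([[398.89249416,   0.        , 257.55775957],
       [  0.        , 398.89249416, 194.62827878],
       [  0.        ,   0.        ,   1.        ]]), 'k1': -0.12102268968277806, 'eye': array([ -85.39518916, -821.38973049,  459.67818153]), 'rotation': array([-0.53133992,  0.78280976, -0.27131171,  0.17685228])}
stand [(array([264., 224.]), 0.73)]
cap [(array([265., 171.]), 0.76), (array([262., 224.]), 0.72)]
pin [(array([257., 189.]), 0.85)]
[(array([262., 170.,  22.,  19.]), 0.78), (array([355., 278.,  36.,  22.]), 0.66)]
top {'mtx': array([[406.51738481,   0.        , 253.28168176],
       [  0.        , 406.51738481, 192.07803742],
       [  0.        ,   0.        ,   1.        ]]), 'k1': 0.045582317248047934, 'eye': array([ 380.185649  , -145.67416216,  962.08590266]), 'rotation': array([ 0.02791639, -0.70328842,  0.71000588, -0.02230998])}
stand [(array([230., 176.]), 0.91)]
cap [(array([225., 168.]), 0.72), (array([365., 180.]), 0.71)]
pin [(array([256., 192.]), 0.5)]
[(array([227., 165.,  32.,  30.]), 0.85), (array([365., 181.,  27.,  26.]), 0.84)]
```

```bash
sed -i '2a from scipy.spatial.transform import Rotation as R_\n_cm=camera_model\ndef camera_model(n):\n    m=dict(_cm(n));q=np.array(m["rotation"]);m["rotation"]=R_.from_quat(q[[1,2,3,0]]).as_matrix();return m' h.py
python3 - <<'E'
from h import *
print(atz("top",(230,176),0),atz("scene",(264,224),0))
print("cap",tri((265,171),(225,168)),atz("top",(225,168),136),"pin",tri((257,189),(256,192)))
print("spare",atz("top",(365,181),10),atz("scene",(355,278),10))
s=sense();print(s)
a=cv2.imread("pics/a.png")[110:330,150:420];b=cv2.imread("pics/b.png")[110:250,170:400]
A=cv2.resize(a,None,fx=2.9,fy=2.7,interpolation=cv2.INTER_CUBIC)
cv2.imwrite("pics/ac.png",A)
cv2.imwrite("pics/bc.png",cv2.resize(b,None,fx=3.4,fy=3.4,interpolation=cv2.INTER_CUBIC))
E
```

```text
[487.59421223 -83.30045552   0.        ] [ 4.98397799e+02 -8.73499714e+01  5.68434189e-14]
cap (array([493.42269904, -87.16359354, 146.27365064]), np.float64(14.545996175186058)) [488.96760002 -81.97352945 136.        ] pin (array([ 437.36050142, -143.33074219,  129.84273165]), np.float64(5.409203133384656))
spare [ 471.39496191 -399.99866365   10.        ] [ 473.17001206 -410.06488913   10.        ]
{'time_s': 0.5, 'joints': array([ 1.11859413e+00,  3.12936595e-01,  1.49774164e+00, -1.04160847e-05,
        1.33101447e+00, -2.23401966e-01]), 'dq': array([-9.05818402e-04, -1.52522507e-03,  1.68985452e-03,  1.36310124e-03,
        2.79730525e-04,  1.38768663e-05]), 'tau': array([-1.65806301e-03, -4.11937165e+01, -2.59762752e+01, -2.15994196e-04,
        8.97848731e-04,  1.29746726e-05]), 'eef_pos': array([119.08502258, 511.30411614, 248.25974952]), 'ee_rot': array([-1.18060641e-05,  1.14149515e-01,  9.93463580e-01, -4.88748720e-05]), 'force': array([ 0.08327945, -0.23220117, -0.47314502]), 'wrist_torque': array([ 0.02350801, -0.05807978, -0.04943933]), 'grip_force': 0.0, 'grip_width': 0.9964519677535524}
```

View pics/ac.png

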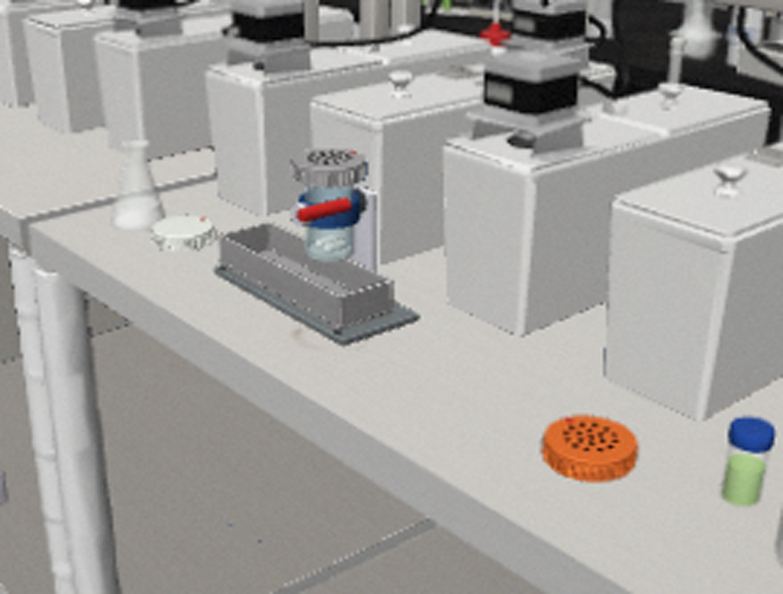

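View pics/bc.png

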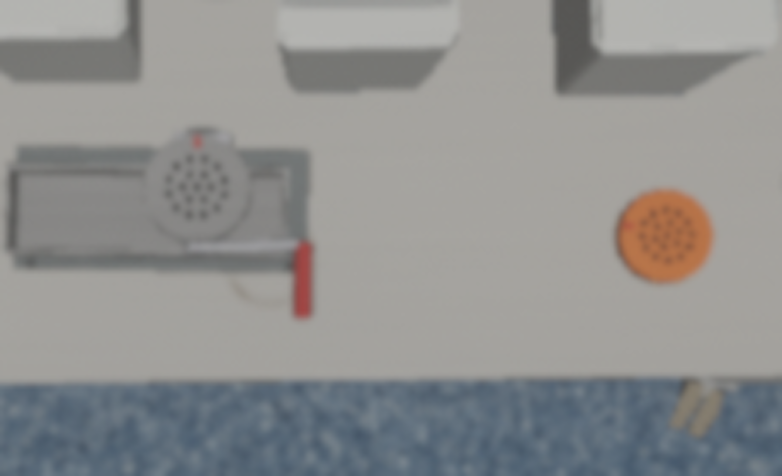

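View pics/b.png

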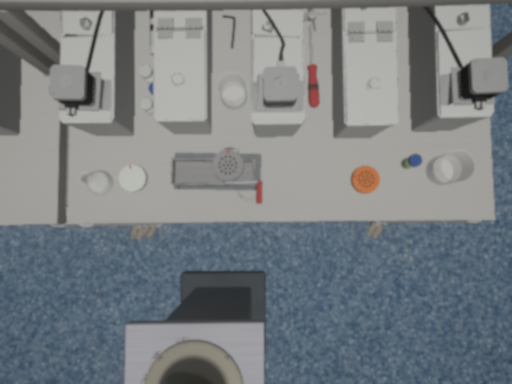

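```bash
python3 - <<'E'
from h import *
f=lambda u,v,z:np.round(atz("top",(170+(u+.5)/3.4-.5,110+(v+.5)/3.4-.5),z),1)
print("cap",f(198,186,154),"mark",f(198,142,154),"pin",f(303,280,135),"pin ends",f(303,243,135),f(303,317,135))
print("base corners",f(310,150,8),f(307,270,8),f(18,147,8),f(13,267,8))
m=[d for d in trace("top","cap") if d["rect"][0]<300][0]["mask"]
c=cv2.moments(m.astype(np.uint8));print("mask",atz("top",(c["m10"]/c["m00"],c["m01"]/c["m00"]),150))
b=cv2.imread("pics/b.png").astype(int);r=(b[...,2]>120)&(b[...,1]<80)&(b[...,0]<80);r[:, :240]=0;r[:,275:]=0;r[:170]=0;r[215:]=0
ys,xs=np.nonzero(r);print(xs.min(),xs.max(),ys.min(),ys.max(),atz("top",(xs.mean(),ys.mean()),137),np.polyfit(ys,xs,1))
a=cv2.imread("pics/a.png").astype(int);r=(a[...,2]>120)&(a[...,1]<80)&(a[...,0]<80);r[:175]=0;r[205:]=0;r[:,:240]=0;r[:,285:]=0
y2,x2=np.nonzero(r);print("pin tri",tri((x2.mean(),y2.mean()),(xs.mean(),ys.mean())))
ms=[d for d in trace("scene","cap") if d["rect"][1]<200];c2=cv2.moments(ms[0]["mask"].astype(np.uint8))
print("cap tri",tri((c2["m10"]/c2["m00"],c2["m01"]/c2["m00"]),(c["m10"]/c["m00"],c["m01"]/c["m00"])))
E
```

```text
cap [493.9 -89.2 154. ] mark [520.  -89.3 154. ] pin [ 439.1 -150.6  135. ] pin ends [ 461.4 -150.8  135. ] [ 416.9 -150.3  135. ]
base corners [ 538.9 -157.1    8. ] [ 455.1 -154.2    8. ] [543.   46.2   8. ] [459.2  49.4   8. ]
mask [492.40051659 -89.42078633 150.        ]
257 260 182 201 [ 439.31678916 -149.74644529  137.        ] [-1.57723260e-02  2.61390862e+02]
pin tri (array([ 440.08363458, -150.28706955,  136.37099812]), np.float64(1.796589099073417))
cap tri (array([493.74299326, -89.70591737, 145.86321318]), np.float64(1.9148520116316103))
```

Call:
{"name": "step_arm", "arguments": {
  "commands": "1 -50.2 -49.9 0 0 0 -0.2;1 -50.2 -49.9 0 0 0 -0.2;1 -50.2 -49.9 0 0 0 -0.2;1 -50.2 -49.9 0 0 0 -0.2;1 -50.2 -49.9 0 0 0 -0.2;1 -50.2 -49.9 0 0 0 -0.2;1 -50.2 -49.9 0 0 0 -0.2;1 -50.2 -49.9 0 0 0 -0.2;1 -50.2 -49.9 0 0 0 -0.2;1 -50.2 -49.9 0 0 0 -0.2;1 -50.2 -49.9 0 0 0 -0.2;1 -50.2 -49.9 0 0 0 -0.2;1 -50.2 -49.9 0 0 0 -0.2;1 -50.2 -49.9 0 0 0 -0.2;1 -50.2 -49.9 0 0 0 -0.2;1 -50.2 -49.9 0 0 0 -0.2;1 -50.2 -49.9 0 0 0 -0.2;1 -50.2 -49.9 0 0 0 -0.2;1 -50.2 -49.9 0 0 0 -0.2;1 -50.2 -49.9 0 0 0 -0.2",
  "newtons": 40
}}

```text
time_s: 2.27
eef_pos: [494.5, -88.1, 248.1]
ee_rot: [-0.0, 0.014, 1.0, 0.0]
force: [-0.8, 0.6, 0.1]
grip_width: 1.0
grip_force: 0.0
```

Call:
{"name": "step_arm", "arguments": {
  "commands": "1 0 0.1 4 0 0 0;1 0 0.1 7 0 0 0;1 0 0.1 9 0 0 0;1 0 0.1 9.8 0 0 0;1 0 0.1 9.8 0 0 0;1 0 0.1 9.8 0 0 0"
}}

```text
time_s: 2.77
eef_pos: [495.2, -87.0, 151.5]
ee_rot: [0.001, 0.014, 1.0, -0.0]
force: [-0.9, 0.8, -0.3]
grip_width: 1.0
grip_force: 0.0
```

```bash
python3 - <<'E'
from h import *
a=capture("scene");s=sense();print(s["joints"],s["force"],s["eef_pos"])
cv2.imwrite("pics/c.png",cv2.cvtColor(cv2.resize(a[60:230,180:340],None,fx=3.5,fy=3.5,interpolation=cv2.INTER_CUBIC),cv2.COLOR_RGB2BGR))
E
```

```text
[-4.07743920e-01  3.64059823e-01  1.69594282e+00  5.76029918e-05
  1.07898008e+00 -1.95047922e+00] [-0.17760277  0.01340407  0.41367066] [495.44615762 -87.30956308 151.91394021]
```

View pics/c.png

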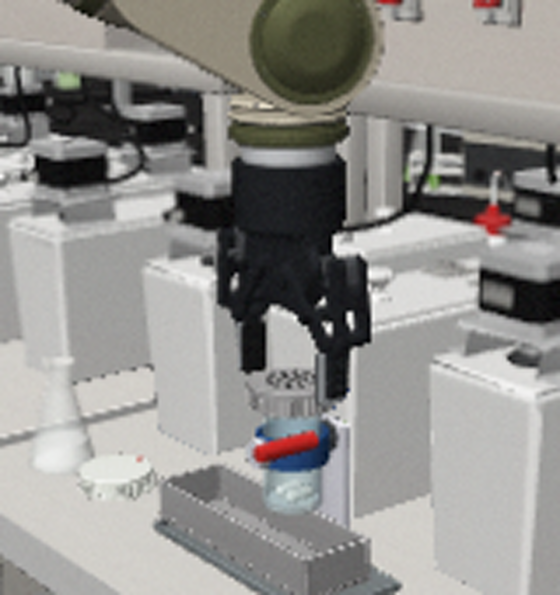

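Call:
{"name": "step_arm", "arguments": {
  "commands": "1 0 0 -3 0 0 0.1;1 0 0 -3 0 0 0.22;1 0 0 -3 0 0 0.34;1 0 0 -3 0 0 0.46;1 0 0 -3 0 0 0.58;1 0 0 -3 0 0 0.7;1 0 0 -3 0 0 0.82;1 0 0 -3 0 0 0.94;1 0 0 -3 0 0 1.06;1 0 0 -3 0 0 1.18;1 0 0 -3 0 0 1.3;1 0 0 -3 0 0 1.42;1 0 0 -3 0 0 1.5;1 0 0 -3 0 0 1.57"
}}

```text
time_s: 3.98
eef_pos: [495.4, -87.5, 182.0]
ee_rot: [0.001, 0.718, 0.696, 0.001]
force: [0.7, -0.6, 0.7]
grip_width: 0.997
grip_force: 0.0
```

Call:
{"name": "step_arm", "arguments": {
  "commands": "1 0 0 0 0 0 0.1;1 0 0 0 0 0 0.22;1 0 0 0 0 0 0.34;1 0 0 0 0 0 0.46;1 0 0 0 0 0 0.58;1 0 0 0 0 0 0.7;1 0 0 0 0 0 0.82;1 0 0 0 0 0 0.94;1 0 0 0 0 0 1.06;1 0 0 0 0 0 1.18;1 0 0 0 0 0 1.3;1 0 0 0 0 0 1.42;1 0 0 0 0 0 1.5;1 0 0 0 0 0 1.57;1 0 0 0 0 0 1.57;1 0 0 0 0 0 1.57"
}}

```text
time_s: 5.32
eef_pos: [495.2, -87.6, 181.5]
ee_rot: [0.0, 1.0, -0.012, 0.001]
force: [0.2, 0.4, 0.5]
grip_width: 1.005
grip_force: 0.0
```

Call:
{"name": "step_arm", "arguments": {
  "commands": "1 -0.1 0.1 2 0 0 0;1 -0.1 0.1 3.2 0 0 0;1 -0.1 0.1 3.4 0 0 0;1 -0.1 0.1 3.4 0 0 0;0.6 -0.1 0.1 3.4 0 0 0;0.6 -0.1 0.1 3.4 0 0 0;0.6 -0.1 0.1 3.4 0 0 0;0.6 -0.1 0.1 3.4 0 0 0;0.6 -0.1 0.1 3.4 0 0 0;0.6 -0.1 0.1 3.4 0 0 0",
  "newtons": 20
}}

```text
time_s: 6.15
eef_pos: [494.3, -88.6, 147.6]
ee_rot: [0.0, 1.0, -0.013, 0.001]
force: [-1.6, 0.8, 5.0]
grip_width: 0.745
grip_force: 21.0
```

```bash
python3 - <<'E'
from h import *
a=capture("scene");s=sense();print(s["joints"],s["force"],s["eef_pos"],s["grip_width"]*85,s["wrist_torque"])
cv2.imwrite("pics/d.png",cv2.cvtColor(cv2.resize(a[120:220,220:310],None,fx=6,fy=6,interpolation=cv2.INTER_CUBIC),cv2.COLOR_RGB2BGR))
E
```

```text
[-4.11091842e-01  3.68238755e-01  1.70285700e+00  5.05374427e-05
  1.06836395e+00  1.18640716e+00] [-1.30755128  0.62069825  5.96389126] [494.34785141 -88.61932196 147.58169565] 63.821532213025996 [ 1.25838340e-01  1.83791708e-01 -7.70129789e-05]
```

View pics/d.png

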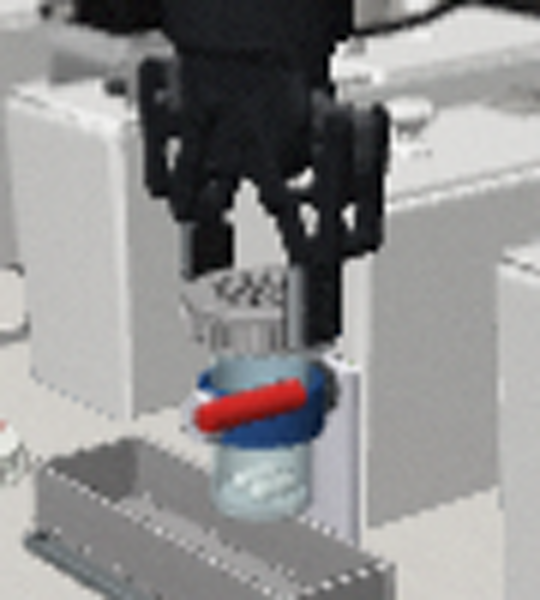

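Call:
{"name": "step_arm", "arguments": {
  "commands": "0.6 -0.1 0 0 0 0 0;0.6 0 0 0 0 0 0;0.6 0 0 0 0 0 -0.1;0.6 0 0 0 0 0 -0.2;0.6 0 0 0 0 0 -0.3;0.6 0 0 0 0 0 -0.4;0.6 0 0 0 0 0 -0.45;0.6 0 0 0 0 0 -0.45",
  "newtons": 60
}}

```text
time_s: 6.87
eef_pos: [494.5, -89.0, 148.0]
ee_rot: [0.001, 0.977, 0.211, 0.001]
force: [-1.4, -0.7, 9.2]
grip_width: 0.727
grip_force: 64.3
```

```bash
python3 - <<'E'
from h import *
s=sense();print(s["joints"],s["force"],s["eef_pos"],s["wrist_torque"])
E
```

```text
[-4.11452551e-01  3.67783391e-01  1.70232272e+00 -6.03866644e-04
  1.06818660e+00  7.33606206e-01] [-1.44907419 -0.6638469   9.19180584] [494.5490282  -89.04848377 147.98115151] [-0.22059722  0.18569375 -0.01229962]
```

Call:
{"name": "step_arm", "arguments": {
  "commands": "0.6 0 0 0 0 0 -0.1;0.6 0 0 0 0 0 -0.2;0.6 0 0 0 0 0 -0.3;0.6 0 0 0 0 0 -0.4;0.6 0 0 0 0 0 -0.48;0.6 0 0 0 0 0 -0.48;0.6 0 0 0 0 0 -0.48"
}}

```text
time_s: 7.45
eef_pos: [494.8, -89.1, 148.0]
ee_rot: [0.002, 0.9, 0.437, 0.001]
force: [-1.7, -1.0, 8.0]
grip_width: 0.733
grip_force: 64.3
```

```bash
python3 - <<'E'
from h import *
a=capture("top");s=sense();print(s["joints"],s["force"],s["eef_pos"],s["wrist_torque"])
cv2.imwrite("pics/e.png",cv2.cvtColor(cv2.resize(a[110:250,170:310],None,fx=4,fy=4,interpolation=cv2.INTER_CUBIC),cv2.COLOR_RGB2BGR))
E
```

```text
[-4.11354771e-01  3.67910373e-01  1.70214440e+00 -4.02042551e-04
  1.06768504e+00  2.56270398e-01] [-0.56585781 -0.88927824  6.55590609] [494.75358053 -89.0395556  147.97851924] [-0.2452813   0.05428685  0.01126021]
```

View pics/e.png

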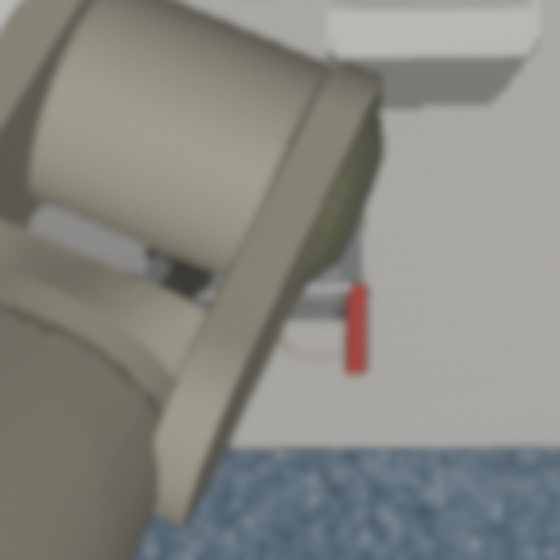

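Call:
{"name": "step_arm", "arguments": {
  "commands": "0.6 0 0 -0.2 0 0 0;0.6 0 0 -0.4 0 0 0;0.6 0 0 -0.6 0 0 0;0.6 0 0 -0.6 0 0 0"
}}

```text
time_s: 7.83
eef_pos: [493.9, -88.5, 152.7]
ee_rot: [0.0, 0.9, 0.436, 0.0]
force: [-1.0, 0.1, -0.3]
grip_width: 0.732
grip_force: 65.3
```

Call:
{"name": "step_arm", "arguments": {
  "commands": "0.6 0 0 -0.7 0 0 0;0.6 0 0 -1.4 0 0 0;0.6 0 0 -2.4 0 0 0;0.6 0 0 -4 0 0 0;0.6 0 0 -6 0 0 0;0.6 0 0 -7 0 0 0;0.6 0 0 -7 0 0 0"
}}

```text
time_s: 8.42
eef_pos: [494.7, -88.8, 224.9]
ee_rot: [0.002, 0.9, 0.436, 0.002]
force: [-0.7, -0.6, -1.0]
grip_width: 0.73
grip_force: 65.6
```

```bash
python3 - <<'E'
from h import *
a=capture("scene");s=sense();print(s["joints"],s["force"],s["eef_pos"],s["ee_rot"])
cv2.imwrite("pics/f.png",cv2.cvtColor(cv2.resize(a[90:220,210:330],None,fx=4,fy=4,interpolation=cv2.INTER_CUBIC),cv2.COLOR_RGB2BGR))
q=s["ee_rot"];M=R_.from_quat(q[[1,2,3,0]]).as_matrix()
print(M.T@(np.array([460,-265,s["eef_pos"][2]])-s["eef_pos"]))
E
```

```text
[-4.11268495e-01  2.82699086e-01  1.60595293e+00  2.91748650e-05
  1.25071738e+00  2.56763015e-01] [ 0.100327    0.02518682 -1.07516875] [494.13399696 -88.62452431 223.20167672] [8.35349941e-04 8.99846381e-01 4.36205518e-01 7.33553907e-04]
[-1.59605549e+02  8.24590810e+01  8.23463115e-02]
```

View pics/f.png

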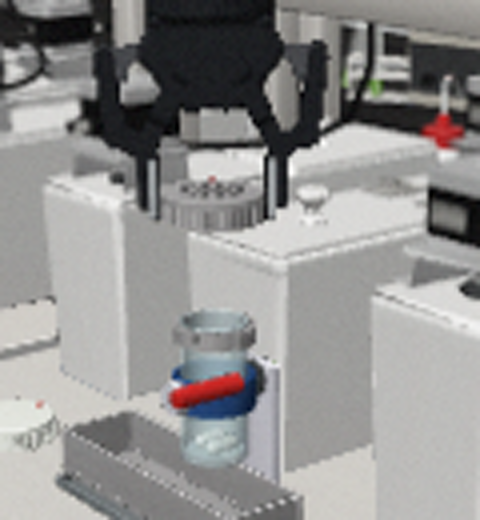

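Call:
{"name": "step_arm", "arguments": {
  "commands": "0.6 -4 2.1 0 0 0 0.1;0.6 -8 4.1 0 0 0 0.2;0.6 -12 6.2 0 0 0 0.3;0.6 -16 8.2 0 0 0 0.4;0.6 -16 8.2 2 0 0 0.5;0.6 -16 8.2 5 0 0 0.6;0.6 -16 8.2 8 0 0 0.7;0.6 -16 8.2 11 0 0 0.8;0.6 -16 8.2 14 0 0 0.9;0.6 -16 8.2 16 0 0 0.92;0.6 -16 8.2 17.5 0 0 0.92;0.6 -16 8.2 18.5 0 0 0.92;0.6 -16 8.2 18.8 0 0 0.92;0.6 -16 8.2 18.8 0 0 0.92"
}}

```text
time_s: 9.63
eef_pos: [458.8, -264.6, 33.6]
ee_rot: [-0.0, 1.0, -0.009, -0.001]
force: [0.1, 0.7, -0.4]
grip_width: 0.731
grip_force: 65.7
```

Call:
{"name": "step_arm", "arguments": {
  "commands": "0.6 0 0 0.8 0 0 0;0.6 0 0 1.5 0 0 0;0.6 0 0 1.8 0 0 0;0.6 0 0 1.9 0 0 0;0.6 0 0 1.95 0 0 0;0.6 0 0 1.95 0 0 0"
}}

```text
time_s: 10.13
eef_pos: [459.2, -265.0, 14.9]
ee_rot: [0.0, 1.0, -0.009, 0.0]
force: [-0.3, 1.1, -0.7]
grip_width: 0.733
grip_force: 65.7
```

Call:
{"name": "step_arm", "arguments": {
  "commands": "0.6 0 0 0.1 0 0 0;0.6 0 0 0.15 0 0 0;0.6 0 0 0.2 0 0 0;0.6 0 0 0.25 0 0 0;0.6 0 0 0.25 0 0 0"
}}

```text
time_s: 10.55
eef_pos: [459.2, -265.0, 12.4]
ee_rot: [0.0, 1.0, -0.009, 0.0]
force: [-0.2, -0.0, -0.2]
grip_width: 0.732
grip_force: 65.8
```

Call:
{"name": "step_arm", "arguments": {
  "commands": "0.6 0 0 0.05 0 0 0;0.6 0 0 0.1 0 0 0;0.6 0 0 0.15 0 0 0;0.6 0 0 0.15 0 0 0"
}}

```text
time_s: 10.88
eef_pos: [459.2, -265.0, 12.1]
ee_rot: [0.0, 1.0, -0.008, 0.0]
force: [-7.6, 4.4, 17.1]
grip_width: 0.73
grip_force: 67.3
```

Call:
{"name": "step_arm", "arguments": {
  "commands": "0.8 0 0 -0.1 0 0 0;0.9 0 0 -0.1 0 0 0;1 0 0 -0.1 0 0 0;1 0 0 -0.1 0 0 0;1 0 0 -0.1 0 0 0;1 0 0 -0.1 0 0 0;1 0 0 -2 0 0 0;1 0 0 -5 0 0 0;1 0 0 -9 0 0 0;1 0 0 -13 0 0 0;1 0 0 -17 0 0 0;1 0 0 -20 0 0 0;1 0 0 -20 0 0 0"
}}

```text
time_s: 11.97
eef_pos: [460.7, -266.3, 217.1]
ee_rot: [0.004, 1.0, -0.008, 0.004]
force: [0.9, -0.0, -0.2]
grip_width: 1.004
grip_force: 0.0
```

```bash
python3 - <<'E'
from h import *
a=capture("scene");s=sense();print(s["joints"],s["eef_pos"],s["ee_rot"])
cv2.imwrite("pics/g.png",cv2.cvtColor(cv2.resize(a[90:290,210:380],None,fx=3,fy=3,interpolation=cv2.INTER_CUBIC),cv2.COLOR_RGB2BGR))
E
```

```text
[-7.44475754e-01  3.52119007e-01  1.53662985e+00 -1.06320970e-05
  1.24674855e+00  8.43435852e-01] [ 459.91399068 -265.60016801  213.66266485] [ 0.00204951  0.99995875 -0.00855582  0.00225556]
```

View pics/g.png

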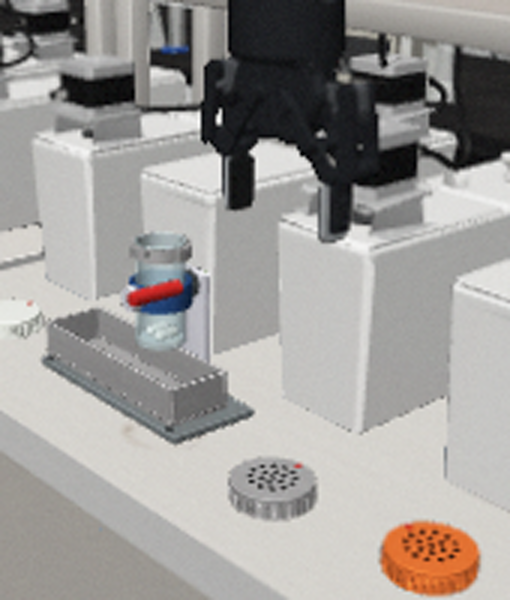

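Call:
{"name": "step_arm", "arguments": {
  "commands": "0.5 -1 -4 0 0 0 0;0.5 -2 -8 0 0 0 0;0.5 -2.8 -11.5 0 0 0 0;0.5 -2.8 -11.5 2 0 0 0;0.5 -2.8 -11.5 5 0 0 0;0.5 -2.8 -11.5 7 0 0 0;0.5 -2.8 -11.5 7.8 0 0 0;0.5 -2.8 -11.5 7.8 0 0 0;0.5 -2.8 -11.5 7.8 0 0 0",
  "newtons": 20
}}

```text
time_s: 12.77
eef_pos: [433.1, -149.6, 132.8]
ee_rot: [-0.0, 1.0, -0.009, -0.0]
force: [-0.1, -0.0, -0.0]
grip_width: 0.501
grip_force: 0.0
```

Call:
{"name": "step_arm", "arguments": {
  "commands": "0.05 0 0 0 0 0 0;0.05 0 0 0 0 0 0;0.05 0 0 0 0 0 0;0.05 0 0 0 0 0 0;0.05 0 0 0 0 0 0;0.05 0 0 0 0 0 0;0.05 0 0 0 0 0 0"
}}

```text
time_s: 13.35
eef_pos: [433.5, -150.9, 134.0]
ee_rot: [0.002, 1.0, -0.009, 0.001]
force: [-3.0, -6.4, 3.3]
grip_width: 0.132
grip_force: 21.6
```

```bash
python3 - <<'E'
from h import *
s=sense();print(s)
p=s["eef_pos"];C=np.array([-89.,105.]);a0=-65
M=R_.from_quat(s["ee_rot"][[1,2,3,0]]).as_matrix()
P=lambda a:np.array([0,-89+70*np.sin(np.radians(a)),105+70*np.cos(np.radians(a))])
for a in range(-65,67,5): print(a,np.round(M.T@(P(a)-P(-65))/10,2))
E
```

```text
{'time_s': 13.35, 'joints': array([-0.59012575,  0.30159893,  1.84175988, -0.00228995,  0.99471561,
        0.99920616]), 'dq': array([-0.00186661,  0.00094155,  0.00097885,  0.00042464, -0.00099063,
        0.00059249]), 'tau': array([  3.50990005, -35.02123833, -19.82946932,   1.40779383,
         0.47532309,  -0.08067828]), 'eef_pos': array([ 433.52501698, -150.92521407,  133.95049206]), 'ee_rot': array([ 1.76891947e-03,  9.99960616e-01, -8.64563748e-03,  9.43113923e-04]), 'force': array([-2.99184323, -6.40604518,  3.31424484]), 'wrist_torque': array([-1.08323888,  0.39299827, -0.03441269]), 'grip_force': 21.608039438724518, 'grip_width': 0.13174912311866604}
-65 [0. 0. 0.]
-60 [-0.   -0.28 -0.54]
-55 [-0.01 -0.61 -1.06]
-50 [-0.01 -0.98 -1.54]
-45 [-0.02 -1.39 -2.  ]
-40 [-0.03 -1.84 -2.41]
-35 [-0.03 -2.32 -2.78]
-30 [-0.04 -2.83 -3.11]
-25 [-0.05 -3.37 -3.4 ]
-20 [-0.06 -3.94 -3.63]
-15 [-0.07 -4.52 -3.82]
-10 [-0.08 -5.11 -3.95]
-5 [-0.09 -5.72 -4.04]
0 [-0.1  -6.33 -4.06]
5 [-0.11 -6.94 -4.04]
10 [-0.12 -7.54 -3.96]
15 [-0.13 -8.14 -3.83]
20 [-0.14 -8.72 -3.65]
25 [-0.15 -9.29 -3.42]
30 [-0.16 -9.83 -3.14]
35 [ -0.17 -10.35  -2.81]
40 [ -0.18 -10.83  -2.44]
45 [ -0.19 -11.29  -2.03]
50 [ -0.2  -11.7   -1.58]
55 [ -0.21 -12.07  -1.1 ]
60 [ -0.21 -12.4   -0.59]
65 [ -0.22 -12.69  -0.05]
```

Call:
{"name": "step_arm", "arguments": {
  "commands": "0.05 0 0.1 0 0 0 0;0.05 0 -0.13 -0.54 0 0 0;0.05 0 -0.46 -1.06 0 0 0;0.05 0 -0.83 -1.54 0 0 0;0.05 0 -1.24 -2 0 0 0;0.05 0 -1.7 -2.41 0 0 0;0.05 0 -2.17 -2.78 0 0 0;0.05 0 -2.17 -2.78 0 0 0",
  "newtons": 30
}}

```text
time_s: 14.02
eef_pos: [434.0, -129.4, 162.8]
ee_rot: [0.003, 1.0, -0.008, 0.001]
force: [-6.0, -9.6, 12.7]
grip_width: 0.125
grip_force: 30.3
```

Call:
{"name": "step_arm", "arguments": {
  "commands": "0.05 0 -0.51 -0.33 0 0 0;0.05 0 -1.05 -0.62 0 0 0;0.05 0 -1.62 -0.85 0 0 0;0.05 0 -2.2 -1.04 0 0 0;0.05 0 -2.8 -1.17 0 0 0;0.05 0 -3.4 -1.26 0 0 0;0.05 0 -4.01 -1.28 0 0 0;0.05 0 -4.62 -1.26 0 0 0;0.05 0 -5.22 -1.18 0 0 0;0.05 0 -5.82 -1.05 0 0 0;0.05 0 -6.4 -0.87 0 0 0;0.05 0 -6.4 -0.87 0 0 0"
}}

```text
time_s: 15.02
eef_pos: [435.7, -63.9, 170.6]
ee_rot: [0.001, 1.0, -0.008, 0.002]
force: [4.5, -0.3, 2.7]
grip_width: 0.124
grip_force: 30.9
```

Call:
{"name": "step_arm", "arguments": {
  "commands": "0.05 0 -0.57 0.23 0 0 0;0.05 0 -1.11 0.51 0 0 0;0.05 0 -1.63 0.84 0 0 0;0.05 0 -2.11 1.21 0 0 0;0.05 0 -2.57 1.62 0 0 0;0.05 0 -2.98 2.07 0 0 0;0.05 0 -3.35 2.55 0 0 0;0.05 0 -3.65 3.0 0 0 0;0.05 0 -3.9 3.45 0 0 0;0.05 0 -3.9 3.45 0 0 0;0.05 0 -3.9 3.45 0 0 0;0.05 0 -3.9 3.45 0 0 0;0.05 0 -3.9 3.45 0 0 0;0.05 0 -3.9 3.45 0 0 0;0.05 0 -3.9 3.45 0 0 0"
}}

```text
time_s: 16.27
eef_pos: [436.3, -25.3, 135.3]
ee_rot: [0.001, 1.0, -0.009, 0.002]
force: [5.4, -3.7, -4.2]
grip_width: 0.129
grip_force: 31.1
```

Call:
{"name": "step_arm", "arguments": {
  "commands": "0.5 0 0 0 0 0 0;0.5 0 0 0 0 0 0;0.5 0 0 0 0 0 0;0.5 0 0 0 0 0 0;0.5 0 0 -2 0 0 0;0.5 0 0 -5 0 0 0;0.5 0 0 -8 0 0 0;0.5 -3 0 -10 0 0 0;0.5 -6 3 -10 0 0 0;0.5 -9 6 -10 0 0 0;0.5 -12 9 -10 0 0 0;0.5 -12 13 -10 0 0 0;0.5 -12 17 -10 0 0 0;0.5 -12 20 -10 0 0 0;0.5 -12 20 -10 0 0 0"
}}

```text
time_s: 17.52
eef_pos: [311.3, -226.8, 234.8]
ee_rot: [0.001, 1.0, -0.011, 0.0]
force: [0.5, 1.2, -0.4]
grip_width: 0.498
grip_force: 0.0
```

```bash
python3 - <<'E'
from h import *
a=capture("scene");b=capture("top");s=sense();print(s["eef_pos"],s["force"],s["time_s"])
f=lambda i:cv2.resize(i,(390,450),interpolation=cv2.INTER_CUBIC)
cv2.imwrite("pics/h.png",cv2.cvtColor(np.hstack([f(a[150:300,210:340]),f(b[110:260,150:280])]),cv2.COLOR_RGB2BGR))
for c in("scene","top"):
  for d in spot_point(c,"bar_1"): print(c,d["score"],d["xy"],atz(c,d["xy"],14))
E
```

```text
[ 311.46829843 -222.95369091  234.52828874] [ 0.52592281  0.83029193 -0.40777956] 17.6167
```

View pics/h.png

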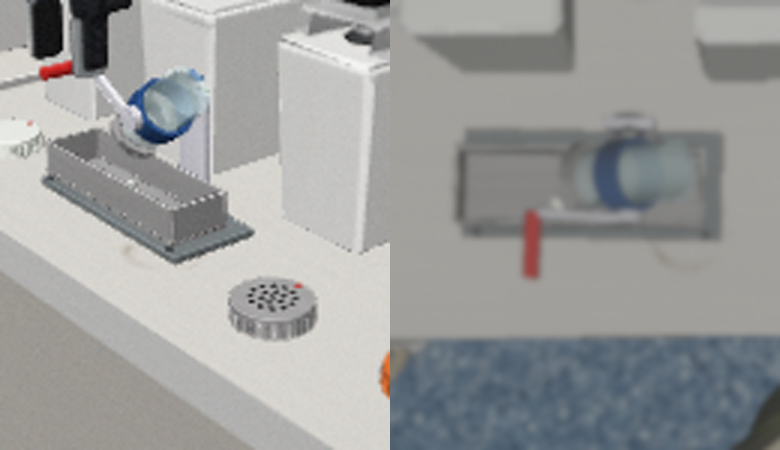

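Call:
{"name": "step_arm", "arguments": {
  "commands": "0.5 0 -4 0 0 0 0;0.5 0 -8 0 0 0 0;0.5 3 -11 0 0 0 0;0.5 6 -14 0 0 0 0;0.5 9 -17 0 0 0 0;0.5 12 -20 0 0 0 0;0.5 12 -20 2 0 0 0;0.5 12 -20 5 0 0 0;0.5 12 -20 8 0 0 0;0.5 12 -20 10 0 0 0;0.5 12 -20 10 0 0 0;0.05 12 -20 10 0 0 0;0.05 12 -20 10 0 0 0;0.05 12 -20 10 0 0 0;0.05 12 -20 10 0 0 0;0.05 12 -20 10 0 0 0;0.05 12 -20 10 0 0 0"
}}

```text
time_s: 19.13
eef_pos: [435.9, -24.9, 135.8]
ee_rot: [0.0, 1.0, -0.009, 0.001]
force: [0.6, -0.3, 4.5]
grip_width: 0.123
grip_force: 29.5
```

Call:
{"name": "step_arm", "arguments": {
  "commands": "0.05 0 0.23 -0.43 0 0 0;0.05 0 0.56 -0.94 0 0 0;0.05 0 0.93 -1.42 0 0 0;0.05 0 1.34 -1.87 0 0 0;0.05 0 1.8 -2.28 0 0 0;0.05 0 2.28 -2.65 0 0 0;0.05 0 2.8 -2.98 0 0 0;0.05 0 3.34 -3.26 0 0 0;0.05 0 3.91 -3.49 0 0 0;0.05 0 4.49 -3.67 0 0 0;0.05 0 5.09 -3.8 0 0 0;0.05 0 5.69 -3.88 0 0 0;0.05 0 6.3 -3.9 0 0 0;0.05 0 6.91 -3.88 0 0 0;0.05 0 7.52 -3.79 0 0 0;0.05 0 8.11 -3.66 0 0 0;0.05 0 8.69 -3.47 0 0 0;0.05 0 9.26 -3.24 0 0 0;0.05 0 9.8 -2.95 0 0 0;0.05 0 9.8 -2.95 0 0 0"
}}

```text
time_s: 20.8
eef_pos: [433.5, -122.5, 164.2]
ee_rot: [-0.001, 1.0, -0.009, -0.0]
force: [1.9, 1.2, -3.0]
grip_width: 0.127
grip_force: 30.9
```

Call:
{"name": "step_arm", "arguments": {
  "commands": "0.05 0 0.51 0.33 0 0 0;0.05 0 0.99 0.7 0 0 0;0.05 0 1.44 1.11 0 0 0;0.05 0 1.85 1.57 0 0 0;0.05 0 2.22 2.05 0 0 0;0.05 0 2.22 2.05 0 0 0;0.5 0 2.22 2.05 0 0 0;0.5 0 2.22 2.05 0 0 0;0.5 0 2.22 2.05 0 0 0;0.5 0 2.22 2.05 0 0 0;0.5 0 2.2 -2 0 0 0;0.5 0 2.2 -6 0 0 0;0.5 -4 2.2 -8 0 0 0;0.5 -7 5 -8 0 0 0;0.5 -10 9 -8 0 0 0;0.5 -12 13 -8 0 0 0;0.5 -12 13 -8 0 0 0"
}}

```text
time_s: 22.22
eef_pos: [309.0, -253.8, 244.8]
ee_rot: [0.001, 1.0, -0.01, -0.0]
force: [0.6, 0.5, -0.4]
grip_width: 0.496
grip_force: 0.0
```

```bash
python3 - <<'E'
from h import *
a=capture("scene");b=capture("top");s=sense();print(s["eef_pos"],s["force"],s["time_s"])
f=lambda i:cv2.resize(i,(390,450),interpolation=cv2.INTER_CUBIC)
cv2.imwrite("pics/i.png",cv2.cvtColor(np.hstack([f(a[140:240,210:297]),f(b[130:230,170:257])]),cv2.COLOR_RGB2BGR))
for c in("scene","top"):
  for d in spot_point(c,"bar_1"): print(c,d["score"],d["xy"],atz(c,d["xy"],14))
E
```

```text
[ 310.25849744 -252.25322358  244.4484721 ] [-0.01632603  0.22230033 -0.39481123] 22.3167
top 0.58 [210.8, 175.3] [488.12487265 -39.17669685  14.        ]
top 0.41 [207.0, 175.6] [487.50415582 -30.26352036  14.        ]
```

View pics/i.png

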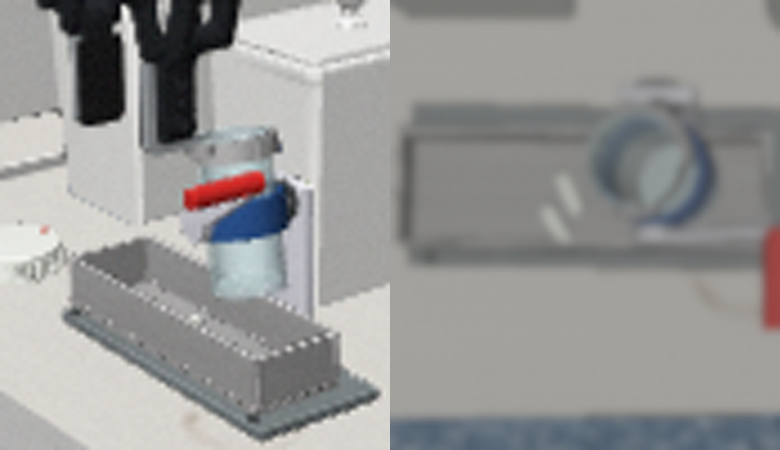

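The last picture shows both bars lying in the tray, at crop pixels (568,195) and (556,222). The jar is empty and the cap lay flat in the picture before it.

```bash
python3 -c "
from rig import *
print(finish_job())"
```

```text
the job is handed in; nothing more can be done
None
```

The job is handed in: the perforated cap lies flat, holes up, on the bench right of the stand, and both stir bars are in the catch tray, with the shaker swung most of the way back upright. It used about 22 of the 62 s; no verdict came back.

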